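Make the cafe till ready and shut it

TASK

Get the till ready for the next shift: lay the roll of coins down in the one empty coin bay (do not drop it in), fold the raised note clip down flat onto its banknotes, and only then lower the lid gently until it is fully shut. Don't let the lid slam, and leave the coffee cup, the tumbler and the card reader where they stand.

Things in the scene. Friction and masses are not known exactly. Their poses are not given: they have to be found in the camera images.
- till: Flip-lid cash till, heavy and fixed: a grey steel box 170 (x) x 400 (y) x 90 mm high, open at the top, with a grey plastic tray inside. Origin: centre of its underside on the counter; its x points from the front (robot side) to the rear hinge, y to the left. Coin bays (two by two) are at its left (+y), three banknote bays at its right. Tray floor 35 mm above the counter, dividers reach to 80 mm, rim at 90 mm.
- bay_floor (a point): Centre of the floor of the one empty coin bay (which of the four is empty varies); axes as the till's. The bay is 79 mm (x) x 75 mm (y), 45 mm deep, its floor flat for 48 mm in y with low sloping sides. The other three bays hold loose coins about 12 mm deep. Bay centres stand 41 mm in front of or behind the till's middle line; the hinge of the lid is 85 mm behind that line.
- roll_center (a point): Centre of the coin roll: a paper-wrapped solid cylinder, cream with a red band, 26 mm diameter, 56 mm long, about 0.2 kg, lying on the counter to the left of the till. Its x axis runs along the roll; it may turn about this axis as it rolls. At the start the centre is 13 mm above the counter.
- note_clip (a joint): Angle of the raised note clip of the middle banknote bay, rad: 0 = folded down on the notes (its stop), 0.95 to 1.2 = raised as found. A white plastic arm 13 mm wide, hinged at its rear end, with a 22 x 30 mm foot at the free front end. The pivot is stiff (0.06 N m): it stays where it is left. The clips of the other two bays are already down and fixed.
- clip_pivot (a point): Pivot of the raised clip, at the rear of its bay, 73 mm above the counter; its axis is the till's y. Folded down, the arm runs from here level towards the till's front (-x), with its upper face 4.5 mm above the pivot.
- clip_tip (a point): Upper side of the free end of the raised clip, above its foot, 82 mm from the pivot. Pressing the arm down from above, 35 to 80 mm in front of the pivot, folds it. The banknote bay is 76 mm wide.
- till_lid (a joint): Angle of the lid, rad: 0 = fully shut, 1.57 = upright, 1.6 to 1.8 = open as found, stop at 1.9. Stiff friction hinge (0.55 N m, more than the weight of the lid, 0.45 kg): it stays where it is left.
- lid_hinge (a point): Middle of the hinge line of the lid, at the rear top edge of the till, 90 mm above the counter; the axis is the till's y, axes as the till's. The lid turns about it. Shut, the lid runs from here to the till's front, 174 mm long and 406 mm wide, its flat outer (upper) face 12 mm above the hinge line.
- lid_lip (a point): Middle of the upper side of the black finger lip on the lid's free edge, 182 mm from the hinge. The lip is 70 mm wide, 6 mm thick and stands 15 mm out of the lid's edge. The lid may be moved by the lip or by its outer face.
- coffee_cup: Bystander: red cup, rim diameter 74 mm, 55 mm high, with a small handle, to the left behind the roll. Origin: centre of its foot.
- tumbler: Bystander: clear glass tumbler, diameter 72 mm, 95 mm high, to the far left. Origin: centre of its foot.
- card_reader: Bystander: black card payment reader lying flat, 165 x 78 x 36 mm, to the right of the till. Origin: centre of its underside.

How it is judged:
By the outcome, as a careful person would: the job done as asked, in the order asked, and still so for the second after the job is handed in, with the robot touching nothing.
It also fails if it takes over 64 s, if anything falls off the work surface, if the arm or the gripper's body presses on something with over 40 N, if the wrist force passes 120 N, or if a joint passes its speed limit or range.

ROBOT

A 6-joint arm with a two-finger parallel gripper is mounted at the origin on the work surface. World frame = base frame: x ahead of the robot, y to its left, z up, the work surface at z = 0. Lengths are in mm, angles in degrees, forces in N, time in s.
With the tool pointing down it reaches from about 300 to 850 mm from the base axis. Payload 4.2 kg.
Tool frame: the origin (TCP) lies at the very end of the fingers, on their centre line; the grasp point (between the pads) lies 19 mm behind it; x points along the fingers, y is the direction in which the jaws open and shut, and the axes are right-handed (so a half turn about x gives the same grasp; the last joint's range is limited). The gripper opens to 91 mm and grips with 3 to 60 N. Pads are 32 mm wide; open, the fingers measure 118 mm over their backs; the gripper's body (76 mm by 178 mm) begins 60 mm behind the grasp point.
Start: joints at [-73.912, 18.312, 89.639, -0, 72.044, -1.146], TCP at [170.367, -549.198, 213.976] pointing down, gripper open.
Joint ranges: [-177.97, 177.97], [-48.28, 115.42], [12.27, 149.76], [-77.06, 257.06], [2.81, 150.46], [-146.56, 146.56]. Speed limits (degrees/s): [147.25, 147.25, 180, 180, 180, 180].

INTERFACE

Orientations are given as [roll, pitch, yaw] about the fixed x, y, z axes, in that order (R = Rz(yaw) Ry(pitch) Rx(roll)).
In Python, from workcell import sensors, grab_frame, job_done, finder gives the robot as it stands.
- The arm moves only by the tool play_rows, never from a script. Its argument "motion" is a list of rows, each a list of 5 numbers: the shift along the world's x, y, z in m, then the turn about the world's z in rad, then the opening, from 0 (shut) to 1 (fully open). In form: [[tx, ty, tz, roll, fingers], ...]. A call has exactly 8 rows; each row is the pose to reach, as a shift and turn from the pose commanded when the call began; what a row does not reach only later rows make up. A row lasts 1/12 s, in which the tool goes at most 41.7 mm and 7.16 degrees, less where a joint would pass 70% of its speed; a pose out of reach is approached as far as the arm can. A call with a gripper value outside its range is refused whole. The fingers move at their own pace and stop on an object; "squeeze" is the grip in N (left out, the last holds). Time passes only in rows, so rows that repeat a pose let the fingers close, or fill a call up. It gives the time, the measured TCP pose, the force and the opening at its end, in the units of the state.
- sensors.state(): the state, without advancing time (a new reading comes with each control period).
- grab_frame(name): name is "scene" or "top" or "wrist"; returns a dict with "img" (400x640x3 uint8, blue, green, red), "fx", "fy", "cx", "cy" (pixels), "k1" (the pictures are not rectified: a ray, as slopes to the right and down, at radius r is drawn at 1 + k1 r^2 times it, then the intrinsics apply), "rvec" (rotation vector, rad) and "tvec" (3), from world to camera coordinates, as OpenCV has them; the wrist camera has in their place "tool_from_camera" (4x4, takes a point from camera to tool coordinates, whose origin is the TCP and whose axes are the tool frame's). Camera axes: x right, y down, z forward; pixel columns grow to the right and rows downward; lengths in mm; the calibration is good to about 2 mm. A picture is of the moment at which its call begins: read the wrist's pose just before it. There is no depth.
- job_done(): hands the job in, once; it reports no verdict.
Trained networks look in a picture, given as the dict that the camera call returned (one of the last four; its "shot" number tells which), for a name from the list of things; names that differ only in an ending like _2 or _b are one class to them, and where a whole thing is asked for, a point or a joint stands for the part that bears it (a point fixed in the world has none). Each returns a list of dicts, best first, with "conf" (0 to 1); they miss things now and then, are a little off and sometimes report something else, mostly with a low value. They report only what shows in the picture. A call takes as long as a camera call.
- finder.spot_in(picture, label): "point" ([column, row] in pixels, amid what is visible of it).
- finder.spot_point(picture, label): "point" ([column, row] in pixels: a listed point, or the origin of a listed thing).
The state is a dict: "time_s": time; "qpos": joint angles; "qvel": joint speeds; "effort": joint torques, N m; "ee_pos": TCP position; "ee_rot": TCP orientation; "force": force on the tool from outside, world axes, zero at the start; "torque": the same for the moment, N m; "gripper_width": finger opening in mm.
Only numpy, scipy, OpenCV 4.12 (cv2) and the standard library are available. Lean on these libraries where they do the work, as an engineer would, in place of code of your own. Each camera call takes 0.05 s, during which the arm holds its last target.

## Working session

There is one attempt and no reset: what is moved stays moved. The work goes in short steps, Python scripts to look and compute and a tool call to move; the robot and the scene stay as the last step left them, time stands still between calls to the robot, and variables do not carry over. Pictures are saved under pics/ and viewed, and the job is handed in when it is done.

Besides the shell and the picture viewer there is one more tool, called after "Call:" by a JSON object that holds its "name" and its "arguments". play_rows: Moves the arm, as the interface text tells. Its arguments: {"type":"object","properties":{"motion":{"type":"array","items":{"type":"array","items":{"type":"number"}}},"squeeze":{"type":"number"}},"required":["motion"]}

```bash
ls -la; mkdir -p pics; cat > h.py <<'E'
import numpy as np, cv2
from workcell import sensors, grab_frame, job_done, finder
from scipy.spatial.transform import Rotation as R
def ray(f,p,st=None):
    K=np.array([[f['fx'],0,f['cx']],[0,f['fy'],f['cy']],[0,0,1.]])
    d=np.array([f['k1'],0,0,0,0.])
    u=cv2.undistortPointsIter(np.array([[p]],float),K,d,None,None,(3,50,1e-9))[0,0]
    v=np.array([u[0],u[1],1.])
    if 'rvec' in f:
        Rm=cv2.Rodrigues(np.array(f['rvec'],float))[0]; t=np.array(f['tvec'],float).ravel()
        return -Rm.T@t, Rm.T@v
    T=np.array(f['tool_from_camera']); Rt=R.from_euler('xyz',st['ee_rot'],degrees=True).as_matrix()
    return Rt@T[:3,3]+np.array(st['ee_pos']), Rt@(T[:3,:3]@v)
def atz(f,p,z,st=None):
    o,d=ray(f,p,st); return o+d*(z-o[2])/d[2]
def tri(rays):
    A=np.zeros((3,3));b=np.zeros(3)
    for o,d in rays:
        d=d/np.linalg.norm(d);P=np.eye(3)-np.outer(d,d);A+=P;b+=P@o
    x=np.linalg.solve(A,b)
    res=[np.linalg.norm((np.eye(3)-np.outer(d,d)/(d@d))@(x-o)) for o,d in rays]
    return x,res
def proj(f,X,st=None):
    K=np.array([[f['fx'],0,f['cx']],[0,f['fy'],f['cy']],[0,0,1.]])
    d=np.array([f['k1'],0,0,0,0.])
    if 'rvec' in f:
        rv=np.array(f['rvec'],float);tv=np.array(f['tvec'],float)
    else:
        T=np.eye(4);T[:3,:3]=R.from_euler('xyz',st['ee_rot'],degrees=True).as_matrix();T[:3,3]=st['ee_pos']
        M=np.linalg.inv(T@np.array(f['tool_from_camera']));rv=cv2.Rodrigues(M[:3,:3])[0];tv=M[:3,3]
    return cv2.projectPoints(np.array(X,float).reshape(-1,1,3),rv,tv,K,d)[0].reshape(-1,2)
E
python3 - <<'E'
from h import *
st=sensors.state(); print(st)
S=grab_frame('scene');T=grab_frame('top')
for f,n in((S,'scene'),(T,'top')):
    cv2.imwrite(f'pics/{n}0.png',f['img']); print({k:v for k,v in f.items() if k!='img'})
names=['till','bay_floor','roll_center','clip_pivot','clip_tip','lid_hinge','lid_lip','coffee_cup','tumbler','card_reader']
for n in names:
    a=finder.spot_point(S,n)[:2];b=finder.spot_point(T,n)[:2]
    print(n,a,b)
    if a and b: 
        x,r=tri([ray(S,a[0]['point']),ray(T,b[0]['point'])]);print('   ',x.round(1),np.round(r,1))
E
```

```text
total 12
drwxr-xr-x  3 agent agent 4096 Dec  7 04:51 .
drwxr-xr-x 23 root  root  4096 Dec  7 04:51 ..
drwxr-xr-x  2 agent agent 4096 Dec  7 04:51 pics
{'time_s': 0.0, 'qpos': array([-7.39096451e+01,  1.83517720e+01,  8.97064793e+01,  6.68767408e-05,
        7.20435685e+01, -1.14765916e+00]), 'qvel': array([-0.02485769, -0.02551054, -0.02806514,  0.01355664,  0.04341047,
       -0.01754299]), 'effort': array([ 1.37118959e-04, -4.12465239e+01, -2.31973761e+01,  7.29150069e-02,
        4.58122243e-02, -1.40276456e-04]), 'ee_pos': array([ 170.24084088, -548.6914113 ,  213.11847369]), 'ee_rot': array([-91.18343819,  89.89818023, 106.05455524]), 'force': array([-1.18564053, -0.41757191, -0.5862044 ]), 'torque': array([-0.00056849,  0.02192867,  0.00192196]), 'gripper_width': 91.2869569499322}
{'fx': 443.58894305510944, 'fy': 443.58894305510944, 'cx': 316.78043554644154, 'cy': 201.62681560776548, 'k1': -0.08364093520898921, 'rvec': array([ 1.28102676,  2.38067878, -0.85394723]), 'tvec': array([ 310.46128561, -295.59014238, 1602.02004427]), 'shot': 1}
{'fx': 364.9492939080993, 'fy': 364.9492
[... 652 characters left out ...]
6 1.6]
clip_tip [] [{'point': [372.8, 205.7], 'conf': 0.66}]
lid_hinge [{'point': [296.0, 209.4], 'conf': 0.55}] [{'point': [337.2, 188.1], 'conf': 0.82}]
    [608.1 -34.1 101.4] [0.8 0.8]
lid_lip [{'point': [281.8, 170.9], 'conf': 0.69}] [{'point': [345.2, 161.1], 'conf': 0.77}]
    [636.7 -44.2 275.6] [1.9 1.9]
coffee_cup [{'point': [396.6, 311.7], 'conf': 0.77}] [{'point': [218.4, 174.3], 'conf': 0.81}]
    [671.4 325.6 -12.3] [1.1 1.1]
tumbler [{'point': [488.7, 320.1], 'conf': 0.57}] [{'point': [149.3, 206.6], 'conf': 0.92}]
    [567.  534.2 -11. ] [3.7 3.7]
card_reader [{'point': [194.6, 161.8], 'conf': 0.65}] [{'point': [487.2, 208.8], 'conf': 0.68}]
    [ 568.  -489.7    0.8] [1. 1.]
```

View pics/scene0.png

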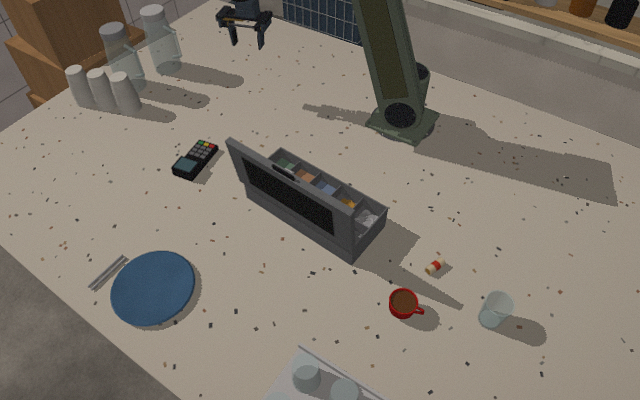

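View pics/top0.png

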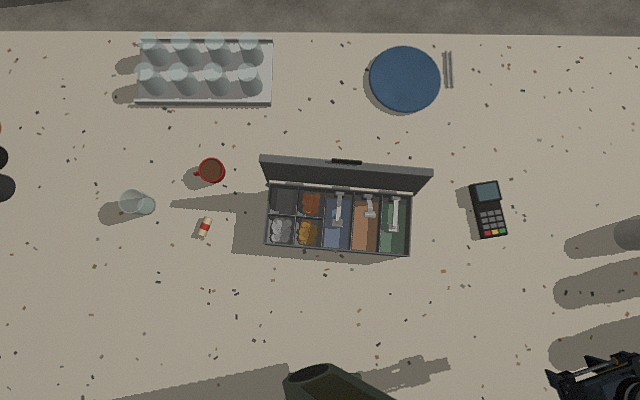

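```bash
python3 - <<'E'
from h import *
W=grab_frame('wrist');cv2.imwrite('pics/w0.png',W['img']);print(np.round(W['tool_from_camera'],3).tolist())
st=sensors.state();print(R.from_euler('xyz',st['ee_rot'],degrees=True).as_matrix().round(3))
i=cv2.imread('pics/top0.png')[140:270,180:440];cv2.imwrite('pics/topz.png',cv2.resize(i,None,fx=3,fy=3,interpolation=cv2.INTER_CUBIC))
i=cv2.imread('pics/scene0.png')[125:325,215:475];cv2.imwrite('pics/scz.png',cv2.resize(i,None,fx=3,fy=3,interpolation=cv2.INTER_CUBIC))
E
```

```text
[[0.001, -0.267, 0.964, -170.354], [1.0, 0.001, -0.001, 0.236], [-0.0, 0.964, 0.267, -74.752], [0.0, 0.0, 0.0, 1.0]]
[[ 0.     0.296 -0.955]
 [-0.    -0.955 -0.296]
 [-1.     0.    -0.   ]]
```

View pics/topz.png

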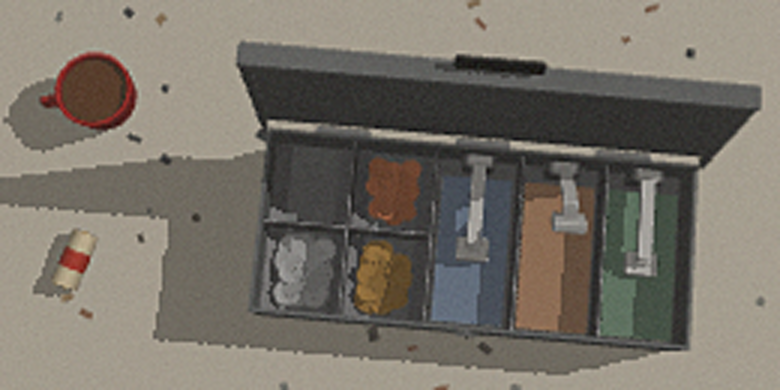

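View pics/scz.png

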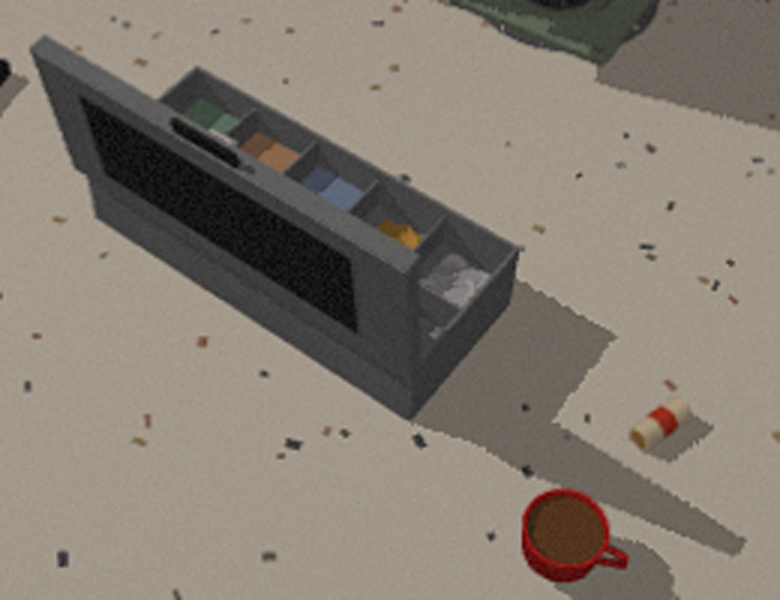

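View gripper.

```bash
python3 - <<'E'
import cv2,numpy as np
i=cv2.imread('pics/scene0.png')[0:60,200:290];a=cv2.resize(i,None,fx=6,fy=6,interpolation=cv2.INTER_CUBIC)
i=cv2.imread('pics/top0.png')[330:400,530:640];b=cv2.resize(i,None,fx=5,fy=5,interpolation=cv2.INTER_CUBIC)
w=cv2.imread('pics/w0.png')
c=np.zeros((600,800,3),np.uint8)
a=cv2.resize(a,(400,267));b=cv2.resize(b,(400,255));c[:267,:400]=a;c[:255,400:]=b;w=cv2.resize(w,(512,320));c[275:595,:512]=w
c=np.clip(c.astype(float)*1.8,0,255).astype(np.uint8)
cv2.imwrite('pics/g0.png',c)
E
```

```text
(no output)
```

View pics/g0.png

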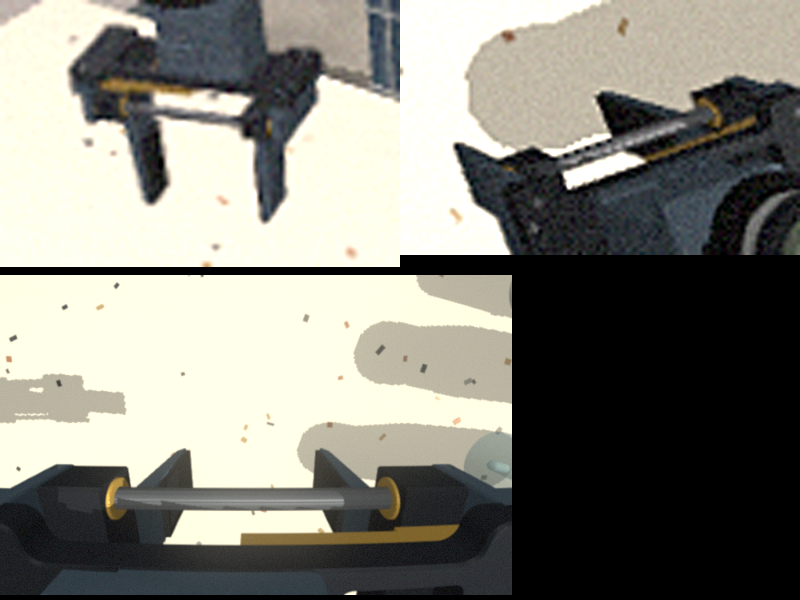

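```bash
python3 - <<'E'
from h import *
S=grab_frame('scene');T=grab_frame('top')
fl,fr,rl,rr=[atz(T,p,90) for p in [(263.3,244),(410,256),(270,183.3),(413.3,195)]]
print(fl,fr,rl,rr,np.linalg.norm(fl-fr),np.linalg.norm(fl-rl),np.linalg.norm(fr-rr))
print('yaw',np.degrees(np.arctan2(*( (fl-fr)[[0,1]]*[-1,1]))))
# roll ends in topz -> (75..)
for p in [(80,232),(70,288)]:
  q=(180+p[0]/3,140+p[1]/3);print('roll',q,atz(T,q,13))
for p in [(644,441),(684,404)]:
  q=(215+p[0]/3,125+p[1]/3);print('roll s',q,atz(S,q,13))
print('bay',atz(T,finder.spot_point(T,'bay_floor')[0]['point'],35))
print('pivot',atz(T,finder.spot_point(T,'clip_pivot')[0]['point'],73))
print(sensors.state()['time_s'])
E
```

```text
[454.04820542 166.06133066  90.        ] [ 424.93415782 -230.42459871   90.        ] [622.02162492 152.98740969  90.        ] [ 592.34372648 -245.21118361   90.        ] 397.5534177375582 168.48144428747577 168.06131849104847
yaw -4.199704048592043
roll (206.66666666666666, 217.33333333333331) [534.33950047 347.12112549  13.        ]
roll (203.33333333333334, 236.0) [479.33575081 353.65354738  13.        ]
roll s (429.66666666666663, 272.0) [532.39497561 348.91594081  13.        ]
roll s (443.0, 259.66666666666663) [476.55847635 363.52992252  13.        ]
bay [578.89609803 111.29015063  35.        ]
pivot [ 585.6102238  -133.17781984   73.        ]
1.35
```

Call:
{"name": "play_rows", "arguments": {"motion": [[0.014,0.0375,0,0.11,1],[0.028,0.075,0,0.22,1],[0.042,0.1125,0,0.33,1],[0.056,0.15,0,0.44,1],[0.07,0.1875,0,0.55,1],[0.084,0.225,0,0.66,1],[0.098,0.2625,0,0.77,1],[0.112,0.3,0,0.89,1]]}}

```text
time_s: 2.02
ee_pos: [282.5, -247.5, 214.2]
ee_rot: [82.4, 89.9, -29.1]
force: [0.4, 1.7, -0.3]
gripper_width: 91.2
```

Call:
{"name": "play_rows", "arguments": {"motion": [[0.014,0.0375,0,0.11,1],[0.028,0.075,0,0.22,1],[0.042,0.1125,0,0.33,1],[0.056,0.15,0,0.44,1],[0.07,0.1875,0,0.55,1],[0.084,0.225,0,0.66,1],[0.098,0.2625,0,0.77,1],[0.112,0.3,0,0.89,1]]}}

```text
time_s: 2.68
ee_pos: [394.6, 52.9, 214.4]
ee_rot: [59.3, 89.9, -1.1]
force: [0.6, -0.7, 0.5]
gripper_width: 90.9
```

Call:
{"name": "play_rows", "arguments": {"motion": [[0.014,0.0375,0,0.11,1],[0.028,0.075,0,0.22,1],[0.042,0.1125,0,0.33,1],[0.056,0.15,0,0.44,1],[0.07,0.1875,-0.005,0.55,1],[0.084,0.225,-0.01,0.66,1],[0.098,0.2625,-0.015,0.77,1],[0.112,0.3,-0.02,0.89,1]]}}

```text
time_s: 3.35
ee_pos: [506.7, 352.9, 193.7]
ee_rot: [25.1, 90.0, 15.6]
force: [-0.2, -0.0, 0.5]
gripper_width: 91.2
```

```bash
python3 - <<'E'
from h import *
st=sensors.state();W=grab_frame('wrist');cv2.imwrite('pics/w1.png',W['img'])
print(R.from_euler('xyz',st['ee_rot'],degrees=True).as_matrix().round(3),st['qpos'].round(1),st['ee_pos'])
for n in ['roll_center','coffee_cup']:
    print(n,[(a,atz(W,a['point'],13 if n[0]=='r' else 0,st).round(1)) for a in finder.spot_point(W,n)[:2]])
E
```

```text
[[ 0.     0.164  0.986]
 [ 0.     0.986 -0.164]
 [-1.     0.     0.   ]] [ 33.8  22.9  85.7  -0.   71.5 -46.8] [506.66145164 352.86758317 193.69077142]
roll_center [({'point': [315.6, 182.7], 'conf': 0.68}, array([508.2, 352.5,  13. ]))]
coffee_cup [({'point': [321.4, 298.7], 'conf': 0.61}, array([669.8, 333.7,   0. ]))]
```

View pics/w1.png

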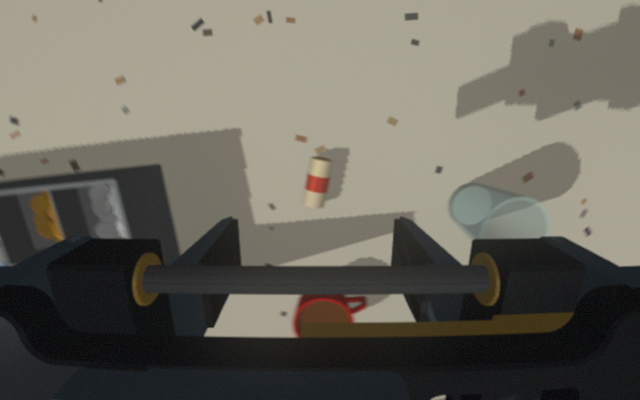

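```bash
python3 - <<'E'
from h import *
st=sensors.state();W=grab_frame('wrist')
i=W['img'][140:225,270:370];cv2.imwrite('pics/wr.png',cv2.resize(i,None,fx=7,fy=7,interpolation=cv2.INTER_CUBIC))
# red band mask and cream mask
hsv=cv2.cvtColor(i,cv2.COLOR_BGR2HSV)
m=(((hsv[...,0]<8)|(hsv[...,0]>172))&(hsv[...,1]>120)).astype(np.uint8)
ys,xs=np.nonzero(m);print(xs.mean()+270,ys.mean()+140,len(xs))
print(atz(W,(xs.mean()+270,ys.mean()+140),20,st))
m2=((hsv[...,1]>60)&(hsv[...,2]>150)).astype(np.uint8)|m
n,l,s,c=cv2.connectedComponentsWithStats(m2);k=1+np.argmax(s[1:,4]);ys,xs=np.nonzero(l==k)
P=np.array([atz(W,(x+270,y+140),15,st)[:2] for x,y in zip(xs,ys)]);print(s[k],P.mean(0))
w,v=np.linalg.eigh(np.cov(P.T));print(w,v[:,1],np.degrees(np.arctan2(v[1,1],v[0,1])),np.ptp(P@v,axis=0))
cv2.imwrite('pics/wm.png',cv2.resize(m2*255,None,fx=5,fy=5))
E
```

```text
315.0809061488673 184.36569579288027 309
[507.6243375  351.74203705  20.        ]
[ 32  19  25  49 849] [507.11115834 350.39966123]
[ 39.06610515 231.73276401] [-0.93954459  0.34242658] 159.97521657911219 [25.55300562 55.94625431]
```

View pics/wr.png

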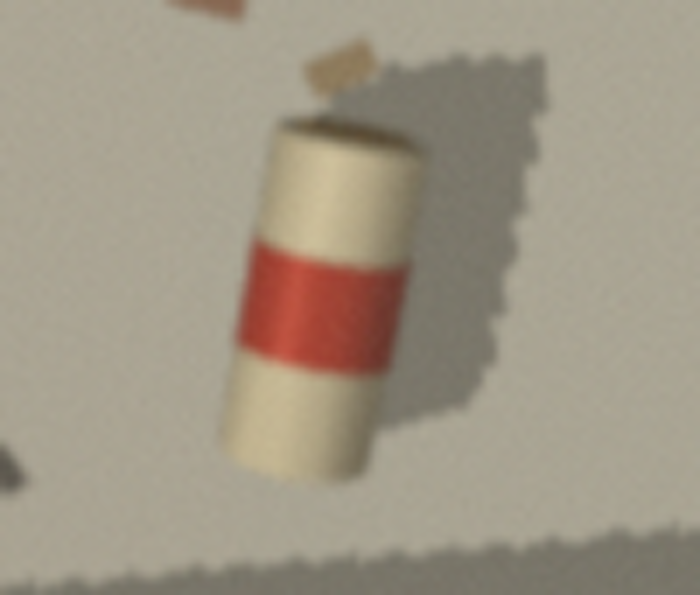

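View pics/wm.png

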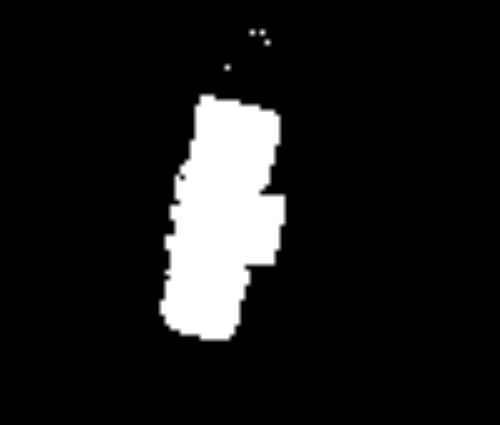

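```bash
python3 - <<'E'
from h import *
st=sensors.state();W=grab_frame('wrist')
for z in (13,18):
  a=atz(W,(270+350/7,140+135/7),z,st);b=atz(W,(270+297/7,140+465/7),z,st);d=b-a
  print(a,b,np.linalg.norm(d),np.degrees(np.arctan2(d[1],d[0])))
i=W['img'][140:225,270:370]
E
```

```text
[481.12838443 360.15217965  13.        ] [534.6744387  342.10335973  13.        ] 56.50610434838809 -18.627467433550574
[480.42976781 360.20523763  18.        ] [533.21177165 342.41395694  18.        ] 55.69981685891596 -18.627467433550592
```

Call:
{"name": "play_rows", "arguments": {"motion": [[0,0,-0.025,-0.04,0.8],[0.001,0,-0.055,-0.08,0.8],[0.001,-0.001,-0.085,-0.12,0.7],[0.001,-0.0015,-0.115,-0.16,0.7],[0.001,-0.0015,-0.14,-0.16,0.7],[0.001,-0.0015,-0.16,-0.16,0.7],[0.001,-0.0015,-0.17,-0.16,0.7],[0.001,-0.0015,-0.175,-0.16,0.7]], "squeeze": 20}}

```text
time_s: 4.27
ee_pos: [506.7, 347.6, 18.3]
ee_rot: [-126.0, 89.9, -145.1]
force: [-0.4, 0.7, 1.1]
gripper_width: 63.9
```

```bash
python3 - <<'E'
from h import *
st=sensors.state();W=grab_frame('wrist');cv2.imwrite('pics/w2.png',W['img'])
print(R.from_euler('xyz',st['ee_rot'],degrees=True).as_matrix().round(3)[:,2],st['ee_pos'])
E
```

```text
[ 0.945 -0.326 -0.001] [506.69184024 347.64707669  18.32106044]
```

View pics/w2.png

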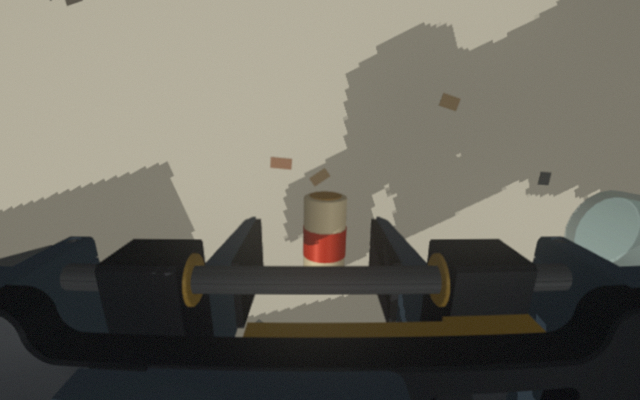

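Call:
{"name": "play_rows", "arguments": {"motion": [[0.001,0.003,-0.003,0,0.7],[0.001,0.003,-0.006,0,0.7],[0.001,0.003,-0.01,0,0.7],[0.001,0.003,-0.014,0,0.7],[0.001,0.003,-0.015,0,0.7],[0.001,0.003,-0.015,0,0.45],[0.001,0.003,-0.015,0,0.35],[0.001,0.003,-0.015,0,0.25]], "squeeze": 20}}

```text
time_s: 4.98
ee_pos: [508.5, 352.4, 4.1]
ee_rot: [60.3, 90.0, 41.3]
force: [-0.5, 0.5, -0.9]
gripper_width: 46.7
```

```bash
python3 - <<'E'
from h import *
st=sensors.state();W=grab_frame('wrist');cv2.imwrite('pics/w3.png',W['img'])
print(R.from_euler('xyz',st['ee_rot'],degrees=True).as_matrix().round(3)[:,2],st['ee_pos'],st['gripper_width'],st['force'])
E
```

```text
[ 0.946 -0.325  0.   ] [508.47216856 352.41026833   4.13367131] 46.72129726058899 [-0.47366667  0.52877792 -0.85155548]
```

View pics/w3.png

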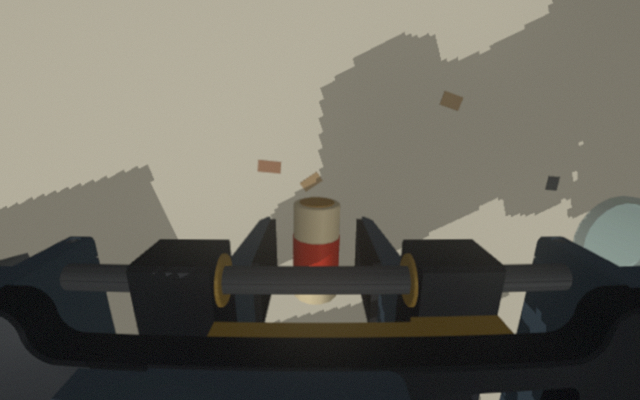

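Call:
{"name": "play_rows", "arguments": {"motion": [[0,0,0,0,0.2],[0,0,0,0,0.2],[0,0,0,0,0.15],[0,0,0,0,0.15],[0,0,0,0,0.15],[0,0,0,0,0.15],[0,0,0.005,0,0.15],[0,0,0.015,0,0.15]], "squeeze": 25}}

```text
time_s: 5.7
ee_pos: [507.1, 351.5, 17.8]
ee_rot: [-128.1, 89.8, -147.0]
force: [-0.2, 0.0, -2.6]
gripper_width: 25.0
```

Call:
{"name": "play_rows", "arguments": {"motion": [[0,0,0.035,0,0.15],[0.002,-0.005,0.075,0.03,0.15],[0.01,-0.035,0.115,0.06,0.15],[0.018,-0.07,0.14,0.1,0.15],[0.026,-0.11,0.16,0.14,0.15],[0.034,-0.15,0.175,0.18,0.15],[0.042,-0.19,0.18,0.22,0.15],[0.048,-0.225,0.182,0.255,0.15]]}}

```text
time_s: 6.37
ee_pos: [555.4, 134.5, 202.8]
ee_rot: [17.9, 89.8, 13.8]
force: [0.8, -0.4, -2.5]
gripper_width: 25.6
```

Call:
{"name": "play_rows", "arguments": {"motion": [[0,-0.005,0,0,0.15],[0,-0.01,0,0,0.15],[0,-0.01,0,0,0.15],[0,-0.01,0,0,0.15],[0,-0.01,0,0,0.15],[0,-0.01,0,0,0.15],[0,-0.01,0,0,0.15],[0,-0.01,0,0,0.15]]}}

```text
time_s: 7.03
ee_pos: [554.6, 126.8, 199.9]
ee_rot: [170.4, 90.0, 166.2]
force: [-0.0, 0.1, -2.5]
gripper_width: 25.3
```

```bash
python3 - <<'E'
from h import *
st=sensors.state();W=grab_frame('wrist');cv2.imwrite('pics/w4.png',W['img'])
print(R.from_euler('xyz',st['ee_rot'],degrees=True).as_matrix().round(3)[:,2],st['ee_pos'],st['gripper_width'],st['force'])
T=grab_frame('top')
i=T['img'][140:270,180:440];cv2.imwrite('pics/topz1.png',cv2.resize(i,None,fx=3,fy=3,interpolation=cv2.INTER_CUBIC))
for n,z in [('bay_floor',35),('clip_pivot',73),('lid_lip',270),('till',0)]:
    for f in (W,T): print(n,[(a,atz(f,a['point'],z,st).round(1)) for a in finder.spot_point(f,n)[:2]])
E
```

```text
[ 0.997 -0.074 -0.   ] [554.64477012 126.76111803 199.92734162] 25.252791681591432 [-0.03413523  0.10341341 -2.45256758]
bay_floor [({'point': [311.1, 202.9], 'conf': 0.75}, array([575.5, 120.1,  35. ]))]
bay_floor []
clip_pivot [({'point': [88.0, 238.4], 'conf': 0.9}, array([ 586.5, -120.6,   73. ]))]
clip_pivot [({'point': [366.1, 197.1], 'conf': 0.6}, array([ 588.3, -116.3,   73. ]))]
lid_lip [({'point': [155.5, 260.1], 'conf': 0.37}, array([525.7,  70.4, 270. ]))]
lid_lip [({'point': [345.3, 157.4], 'conf': 0.64}, array([646. , -43.2, 270. ]))]
till [({'point': [176.3, 162.8], 'conf': 0.83}, array([522.7, -41. ,   0. ]))]
till [({'point': [337.7, 222.4], 'conf': 0.95}, array([523.9, -40.3,   0. ]))]
```

View pics/w4.png

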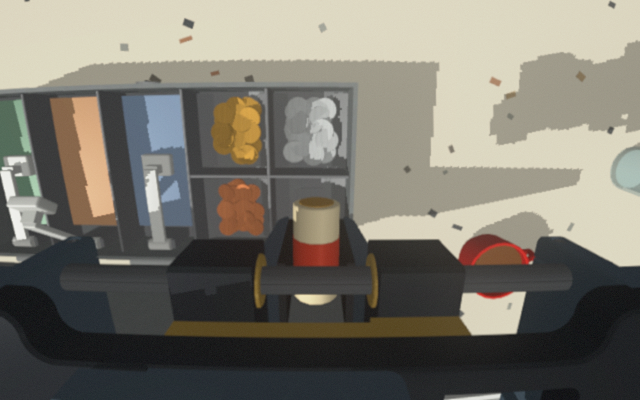

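View pics/topz1.png

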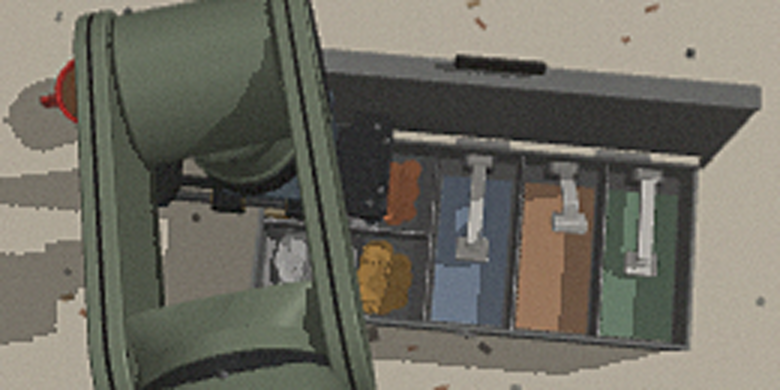

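```bash
python3 - <<'E'
from h import *
st=sensors.state();W=grab_frame('wrist')
i=W['img'][75:275,170:370];cv2.imwrite('pics/w4z.png',cv2.resize(i,None,fx=3,fy=3,interpolation=cv2.INTER_CUBIC))
ex=np.array([.9972,-.075]);ey=np.array([.075,.9972]);C=np.array([523.3,-40])
for n,p,z in [('FLcorner',(355.5,84.5),90),('leftrim',(352,200),90),('ydiv front',(266,100),80),('ydiv rear',(266,205),80),('xdiv',(310,177),80),('xdiv r',(230,177),80),('notediv front',(182,100),80),('notediv r',(186,215),80)]:
    q=atz(W,p,z,st)[:2];print(n,q.round(1),((q-C)@ex).round(1),((q-C)@ey).round(1))
E
```

```text
FLcorner [457.3 167.6] -81.4 202.1
leftrim [560.1 159.7] 21.8 201.9
ydiv front [463.7  87.9] -69.1 123.0
ydiv rear [561.7  76.5] 29.6 119.1
xdiv [537.2 121.8] 1.7 162.3
xdiv r [531.3  45.2] 1.6 85.6
notediv front [457.   11.3] -70.0 46.1
notediv r [566.   -4.8] 40.0 38.3
```

View pics/w4z.png

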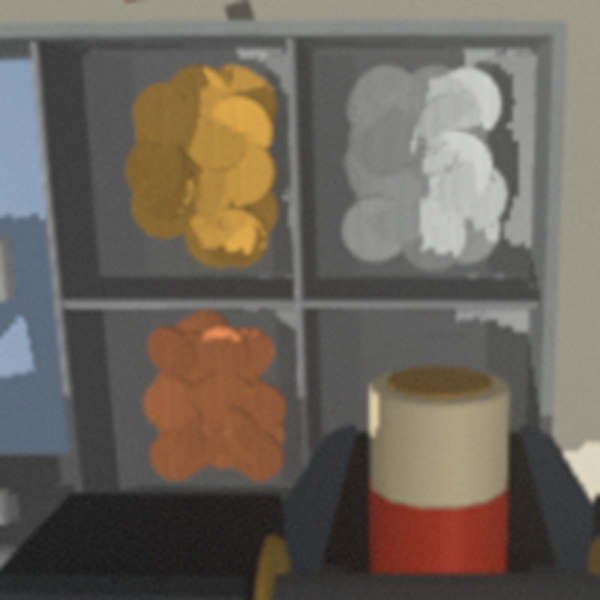

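Call:
{"name": "play_rows", "arguments": {"motion": [[0.008,-0.005,-0.005,0,0.15],[0.0175,-0.0095,-0.01,0,0.15],[0.0175,-0.0095,-0.03,0,0.15],[0.0175,-0.0095,-0.055,0,0.15],[0.0175,-0.0095,-0.075,0,0.15],[0.0175,-0.0095,-0.085,0,0.15],[0.0175,-0.0095,-0.09,0,0.15],[0.0175,-0.0095,-0.09,0,0.15]]}}

```text
time_s: 8.25
ee_pos: [572.4, 116.0, 109.0]
ee_rot: [-163.9, 89.9, -168.3]
force: [0.4, 0.4, -2.4]
gripper_width: 25.5
```

```bash
python3 - <<'E'
from h import *
st=sensors.state();W=grab_frame('wrist');cv2.imwrite('pics/w5.png',W['img'])
print(R.from_euler('xyz',st['ee_rot'],degrees=True).as_matrix().round(3)[:,2],st['ee_pos'],st['gripper_width'],st['force'])
i=W['img'][100:300,170:420];cv2.imwrite('pics/w5z.png',cv2.resize(i,None,fx=3,fy=3,interpolation=cv2.INTER_CUBIC))
S=grab_frame('scene');i=S['img'][100:300,230:480];cv2.imwrite('pics/s5z.png',cv2.resize(i,None,fx=3,fy=3,interpolation=cv2.INTER_CUBIC))
E
```

```text
[ 0.997 -0.076 -0.002] [572.3733383  116.03894845 108.98846821] 25.525247800843722 [ 0.39354721  0.364239   -2.35010389]
```

View pics/w5z.png

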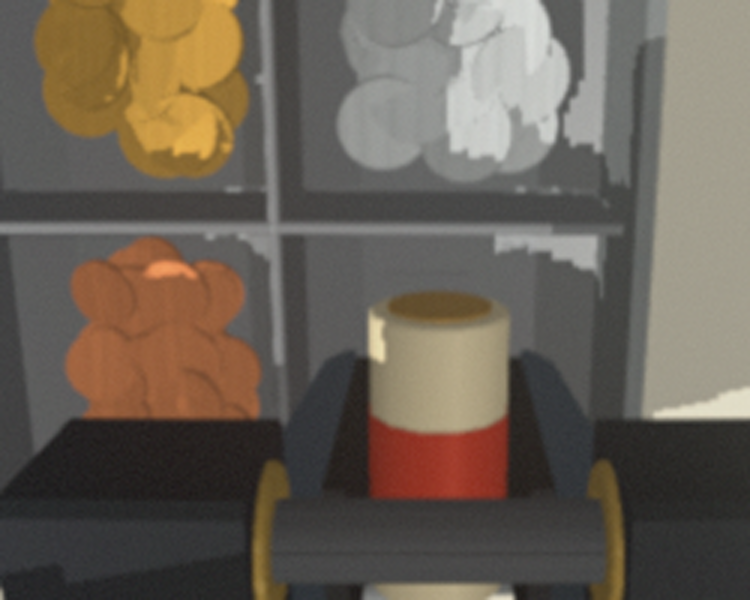

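View pics/s5z.png

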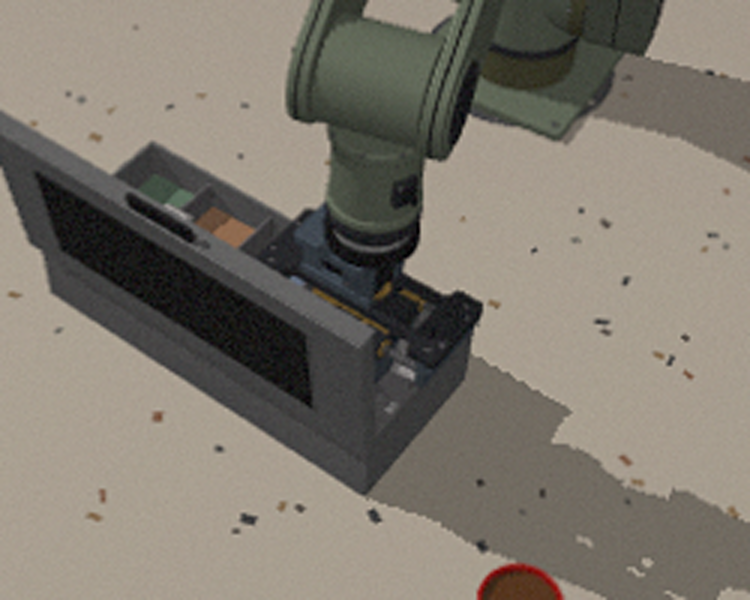

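```bash
python3 - <<'E'
from h import *
st=sensors.state();W=grab_frame('wrist')
ex=np.array([.9971,-.0767]);ey=np.array([.0767,.9971]);C=np.array([525,-38.5])
for n,(a,b),z in [('ydiv rightedge',(284,240),80),('ydiv',(281,350),80),('xdiv',(450,230),80),('xdiv r',(100,229),80),('outer rim',(660,100),90),('outer',(640,400),90),('rim innner',(612,100),90),('floorL',(600,300),37),('floorR',(306,300),37),('roll',(438,310),122)]:
    q=atz(W,(170+a/3,100+b/3),z,st)[:2];print(n,q.round(1),((q-C)@ex).round(1),((q-C)@ey).round(1))
E
```

```text
ydiv rightedge [537.9  85.1] 3.4 124.2
ydiv [563.4  81.3] 29.1 122.4
xdiv [538.5 121.9] 1.1 160.9
xdiv r [532.2  44.4] 0.8 83.2
outer rim [512.8 166.3] -27.9 203.3
outer [577.8 161.1] 37.3 203.0
rim innner [512.1 156.6] -27.8 193.5
floorL [569.6 161.4] 29.1 202.8
floorR [563.5  81.2] 29.2 122.4
roll [544.4 118.7] 7.2 158.2
```

Call:
{"name": "play_rows", "arguments": {"motion": [[0.002,0.0025,-0.003,0,0.15],[0.002,0.0025,-0.013,0,0.15],[0.002,0.0025,-0.023,0,0.15],[0.002,0.0025,-0.035,0,0.15],[0.002,0.0025,-0.047,0,0.15],[0.002,0.0025,-0.057,0,0.15],[0.002,0.0025,-0.063,0,0.15],[0.002,0.0025,-0.065,0,0.15]]}}

```text
time_s: 9.07
ee_pos: [573.4, 118.8, 43.5]
ee_rot: [-167.1, 89.8, -171.4]
force: [1.0, 0.1, -3.1]
gripper_width: 25.4
```

```bash
python3 - <<'E'
from h import *
st=sensors.state();W=grab_frame('wrist')
print(st['ee_pos'],st['force'],sensors.state()['force'])
i=W['img'][100:300,170:420];cv2.imwrite('pics/w6z.png',cv2.resize(i,None,fx=3,fy=3,interpolation=cv2.INTER_CUBIC))
E
```

```text
[573.3835967  118.76528169  43.49433178] [ 0.99135012  0.13139195 -3.08830007] [ 0.21438232  0.50753994 -2.61289657]
```

View pics/w6z.png

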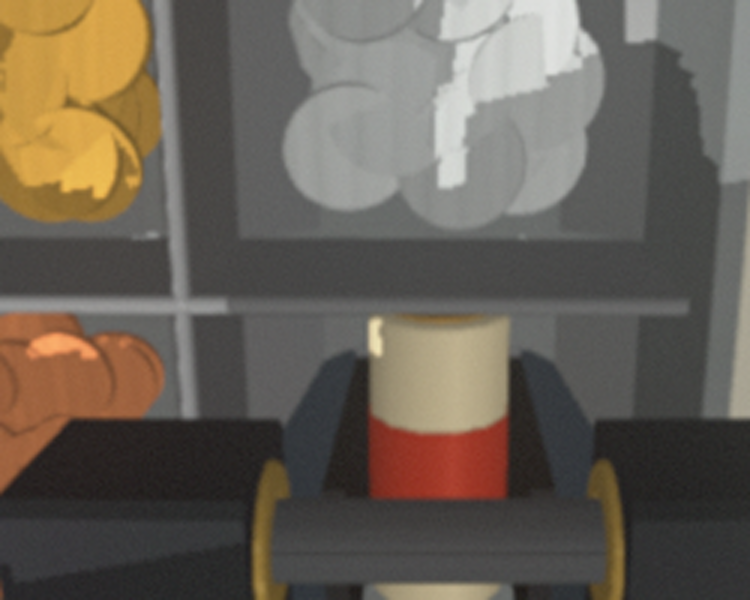

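Call:
{"name": "play_rows", "arguments": {"motion": [[0,0,-0.001,0,0.15],[0,0,-0.002,0,0.15],[0,0,-0.003,0,0.15],[0,0,-0.0035,0,0.15],[0,0,-0.004,0,0.15],[0,0,-0.0045,0,0.15],[0,0,-0.0045,0,0.15],[0,0,-0.0045,0,0.15]]}}

```text
time_s: 9.78
ee_pos: [574.3, 118.9, 40.7]
ee_rot: [53.3, 90.0, 49.0]
force: [-0.4, -0.9, -2.5]
gripper_width: 25.4
```

Call:
{"name": "play_rows", "arguments": {"motion": [[0,0,-0.0005,0,0.15],[0,0,-0.001,0,0.15],[0,0,-0.001,0,0.15],[0,0,-0.0015,0,0.15],[0,0,-0.002,0,0.15],[0,0,-0.002,0,0.15],[0,0,-0.002,0,0.15],[0,0,-0.002,0,0.15]]}}

```text
time_s: 10.45
ee_pos: [574.4, 118.9, 39.0]
ee_rot: [26.2, 90.0, 21.9]
force: [-1.7, 0.3, 3.2]
gripper_width: 25.2
```

Call:
{"name": "play_rows", "arguments": {"motion": [[0,0,0,0,0.28],[0,0,0,0,0.3],[0,0,0,0,0.32],[0,0,0,0,0.34],[0,0,0,0,0.35],[0,0,0,0,0.36],[0,0,0.001,0,0.36],[0,0,0.003,0,0.36]]}}

```text
time_s: 11.12
ee_pos: [574.1, 118.9, 41.4]
ee_rot: [-172.3, 90.0, -176.7]
force: [1.0, 0.6, 0.5]
gripper_width: 32.7
```

```bash
python3 - <<'E'
from h import *
st=sensors.state();W=grab_frame('wrist')
print(st['ee_pos'],st['force'],st['gripper_width'])
i=W['img'][100:300,170:420];cv2.imwrite('pics/w7z.png',cv2.resize(i,None,fx=3,fy=3,interpolation=cv2.INTER_CUBIC))
E
```

```text
[574.13435213 118.88297711  41.40778849] [0.95560654 0.58135131 0.53774745] 32.74032339942538
```

View pics/w7z.png

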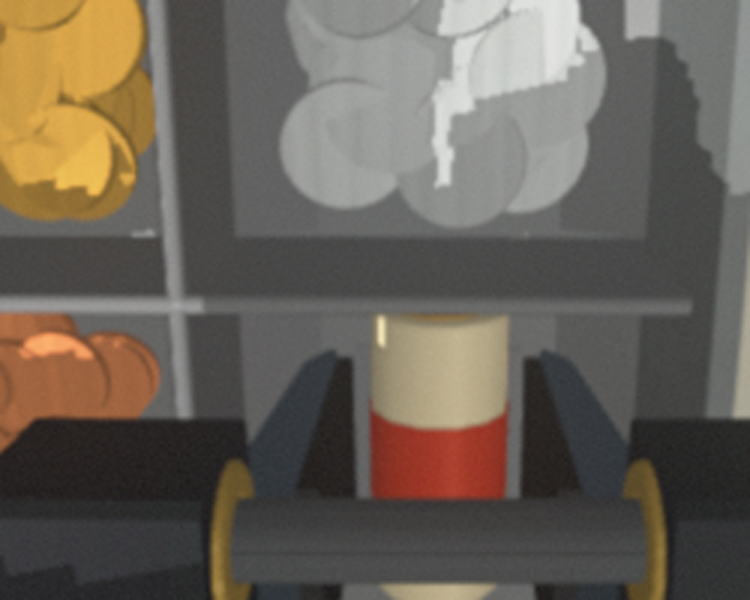

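Call:
{"name": "play_rows", "arguments": {"motion": [[0,0,0.01,0,0.36],[0,0,0.03,0,0.36],[0,0,0.06,0,0.36],[0,0,0.1,0,0.36],[-0.005,-0.01,0.135,0,0.3],[-0.015,-0.035,0.155,0,0.2],[-0.025,-0.07,0.16,0,0.1],[-0.03,-0.11,0.16,0,0]]}}

```text
time_s: 11.83
ee_pos: [544.6, 9.0, 205.2]
ee_rot: [8.5, 89.7, 4.3]
force: [0.2, -0.5, 0.3]
gripper_width: 10.5
```

Call:
{"name": "play_rows", "arguments": {"motion": [[0,-0.035,0,0,0],[0,-0.065,0,0,0],[0,-0.085,0,0,0],[0,-0.09,0,0,0],[0,-0.09,0,0,0],[0,-0.09,0,0,0],[0,-0.09,0,0,0],[0,-0.09,0,0,0]]}}

```text
time_s: 12.5
ee_pos: [544.4, -79.8, 201.7]
ee_rot: [93.4, 90.0, 89.1]
force: [-0.3, 0.1, -0.1]
gripper_width: 0.9
```

```bash
python3 - <<'E'
from h import *
st=sensors.state();W=grab_frame('wrist');cv2.imwrite('pics/w8.png',W['img'])
T=grab_frame('top');S=grab_frame('scene')
print(st['ee_pos'],st['force'],st['gripper_width'],R.from_euler('xyz',st['ee_rot'],degrees=True).as_matrix().round(3)[:,2],)
for n,z in [('clip_pivot',73),('clip_tip',145),('roll_center',48),('till',0)]:
    for f in (W,T,S): print(n,[(a,atz(f,a['point'],z,st).round(1)) for a in finder.spot_point(f,n)[:2]])
i=T['img'][140:270,180:440];cv2.imwrite('pics/topz8.png',cv2.resize(i,None,fx=3,fy=3,interpolation=cv2.INTER_CUBIC))
E
```

```text
[544.36727206 -79.80193213 201.71530089] [-0.2689728   0.13987452 -0.12160664] 0.9405943010984467 [ 0.997 -0.074 -0.   ]
clip_pivot [({'point': [279.5, 238.9], 'conf': 0.79}, array([ 591.4, -121. ,   73. ]))]
clip_pivot []
clip_pivot [({'point': [275.7, 198.7], 'conf': 0.98}, array([ 591.1, -120.8,   73. ]))]
clip_tip [({'point': [272.3, 223.1], 'conf': 0.73}, array([ 548.4, -114. ,  145. ]))]
clip_tip []
clip_tip [({'point': [295.2, 210.9], 'conf': 0.46}, array([640.3, -12.1, 145. ]))]
roll_center [({'point': [494.6, 196.2], 'conf': 0.72}, array([569.5, 117.2,  48. ]))]
roll_center [({'point': [282.2, 204.0], 'conf': 0.53}, array([570.6, 121.8,  48. ]))]
roll_center []
till [({'point': [350.7, 157.5], 'conf': 0.66}, array([522.6, -35.7,   0. ]))]
till [({'point': [336.7, 221.4], 'conf': 0.61}, array([526.9, -37.3,   0. ]))]
till [({'point': [312.8, 214.5], 'conf': 0.72}, array([534.5, -31.2,   0. ]))]
```

View pics/w8.png

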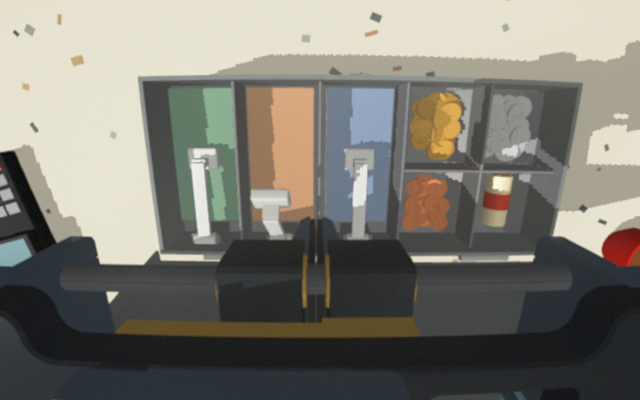

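View pics/topz8.png

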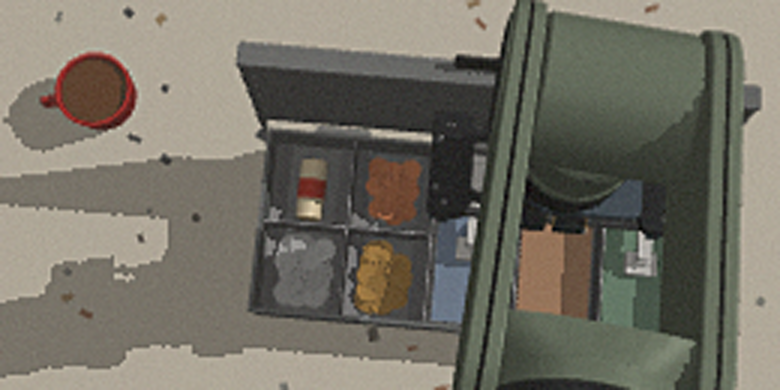

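Call:
{"name": "play_rows", "arguments": {"motion": [[0.002,-0.015,0,0,0],[0.0055,-0.033,0,0,0],[0.0055,-0.038,-0.01,0,0],[0.0055,-0.038,-0.03,0,0],[0.0055,-0.038,-0.042,0,0],[0.0055,-0.038,-0.048,0,0],[0.0055,-0.038,-0.05,0,0],[0.0055,-0.038,-0.05,0,0]]}}

```text
time_s: 13.92
ee_pos: [549.6, -118.8, 151.1]
ee_rot: [157.2, 89.9, 152.8]
force: [-0.5, -0.2, 0.1]
gripper_width: 0.3
```

```bash
python3 - <<'E'
from h import *
st=sensors.state();W=grab_frame('wrist')
S=grab_frame('scene')
print(st['ee_pos'],st['force'],st['gripper_width'])
a=W['img'][120:320,190:440];b=S['img'][120:260,220:395]
cv2.imwrite('pics/w9.png',np.vstack([cv2.resize(a,(375,300)),cv2.resize(b,(375,300))]))
E
```

```text
[ 549.56405749 -118.79577993  151.0843011 ] [-0.51386355 -0.1871607   0.11600453] 0.3125827025803136
```

View pics/w9.png

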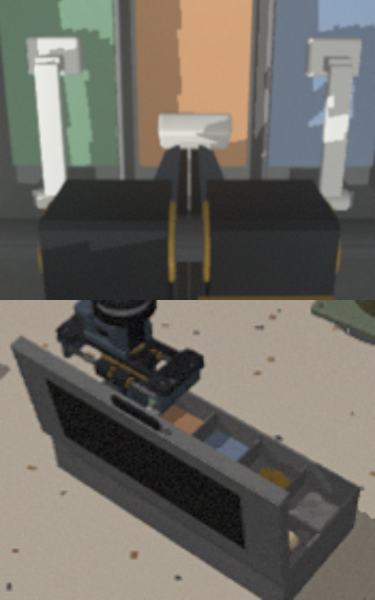

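Call:
{"name": "play_rows", "arguments": {"motion": [[0,0,-0.004,0,0],[0,0,-0.008,0,0],[0,0,-0.012,0,0],[0,0,-0.016,0,0],[0,0,-0.02,0,0],[0,0,-0.024,0,0],[0,0,-0.028,0,0],[0,0,-0.032,0,0]]}}

```text
time_s: 14.68
ee_pos: [550.0, -119.1, 119.5]
ee_rot: [0.2, 89.9, -4.2]
force: [-0.5, 0.5, -0.1]
gripper_width: 0.3
```

```bash
python3 - <<'E'
from h import *
st=sensors.state();W=grab_frame('wrist')
print(st['ee_pos'],st['force'],st['torque'])
a=W['img'][120:320,190:440]
cv2.imwrite('pics/w10.png',cv2.resize(a,(750,600)))
E
```

```text
[ 549.99765257 -119.13298788  119.48954933] [-0.54817559  0.50209949 -0.14660529] [ 0.0670075  -0.13841552  0.0171463 ]
```

View pics/w10.png

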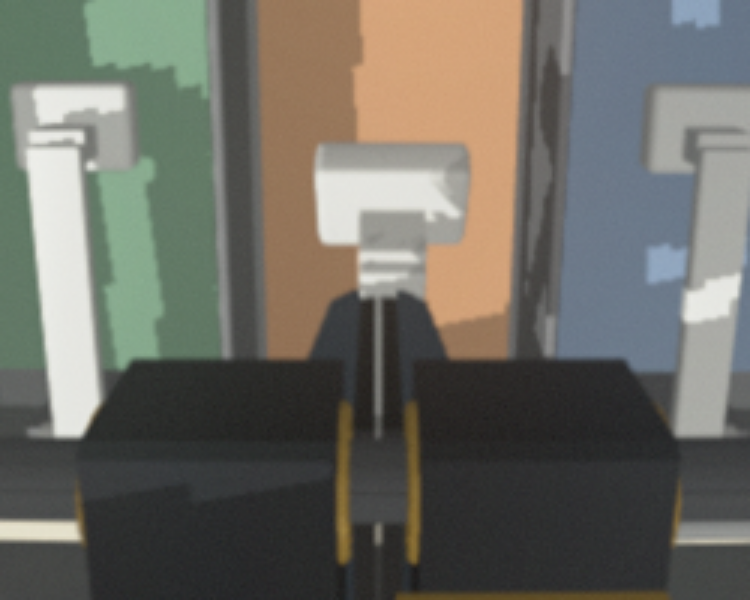

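Call:
{"name": "play_rows", "arguments": {"motion": [[0,0,-0.004,0,0],[0,0,-0.008,0,0],[0,0,-0.012,0,0],[0,0,-0.016,0,0],[0,0,-0.02,0,0],[0,0,-0.024,0,0],[0,0,-0.028,0,0],[0,0,-0.032,0,0]]}}

```text
time_s: 15.4
ee_pos: [549.7, -119.1, 87.2]
ee_rot: [159.8, 90.0, 155.5]
force: [-0.5, -0.2, 0.6]
gripper_width: -0.0
```

Call:
{"name": "play_rows", "arguments": {"motion": [[0,0,-0.001,0,0],[0,0,-0.002,0,0],[0,0,-0.003,0,0],[0,0,-0.004,0,0],[0,0,-0.005,0,0],[0,0,-0.0055,0,0],[0,0,-0.006,0,0],[0,0,-0.006,0,0]]}}

```text
time_s: 16.07
ee_pos: [549.8, -119.1, 81.6]
ee_rot: [79.4, 90.0, 75.1]
force: [-0.2, -0.2, 0.2]
gripper_width: 0.6
```

```bash
python3 - <<'E'
from h import *
st=sensors.state();W=grab_frame('wrist')
print(st['ee_pos'],st['force'],st['torque'])
a=W['img'][120:320,190:440]
cv2.imwrite('pics/w11.png',cv2.resize(a,(750,600)))
E
```

```text
[ 549.81369278 -119.06402412   81.57203851] [-0.20497958 -0.24040035  0.24616566] [ 0.12652775 -0.08200075  0.03439549]
```

View pics/w11.png

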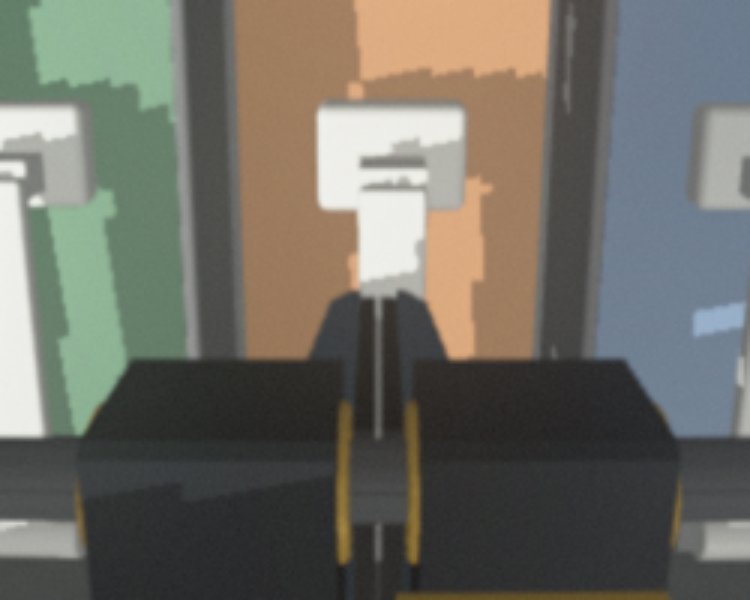

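Call:
{"name": "play_rows", "arguments": {"motion": [[0,0,-0.001,0,0],[0,0,-0.0015,0,0],[0,0,-0.002,0,0],[0,0,-0.0025,0,0],[0,0,-0.003,0,0],[0,0,-0.0035,0,0],[0,0,-0.004,0,0],[0,0,-0.004,0,0]]}}

```text
time_s: 16.78
ee_pos: [549.7, -119.1, 77.7]
ee_rot: [153.0, 90.0, 148.6]
force: [-1.0, -0.4, 3.3]
gripper_width: 0.3
```

Call:
{"name": "play_rows", "arguments": {"motion": [[0,0,-0.0005,0,0],[0,0,-0.0005,0,0],[0,0,-0.001,0,0],[0,0,-0.001,0,0],[0,0,-0.0015,0,0],[0,0,-0.0015,0,0],[0,0,-0.0015,0,0],[0,0,-0.0015,0,0]]}}

```text
time_s: 17.45
ee_pos: [549.8, -119.1, 77.6]
ee_rot: [-5.8, 90.0, -10.2]
force: [-3.8, 0.5, 11.2]
gripper_width: 0.1
```

Call:
{"name": "play_rows", "arguments": {"motion": [[0,0,0.005,0,0],[0,0,0.02,0,0],[0,0,0.05,0,0],[0,0.01,0.085,0,0],[0,0.025,0.122,0,0],[0,0.045,0.155,0,0],[0,0.065,0.19,0,0],[0,0.075,0.225,0,0]]}}

```text
time_s: 18.12
ee_pos: [549.6, -42.2, 302.8]
ee_rot: [67.5, 89.9, 63.3]
force: [0.5, -0.5, -0.2]
gripper_width: 0.6
```

Call:
{"name": "play_rows", "arguments": {"motion": [[0,0,0.025,0,0],[0.01,0,0.035,0,0],[0.035,0,0.035,0,0],[0.065,0,0.035,0,0],[0.095,0,0.035,0,0],[0.12,0,0.035,0,0],[0.14,0,0.035,0,0],[0.15,0,0.035,0,0]]}}

```text
time_s: 18.78
ee_pos: [702.3, -43.9, 334.3]
ee_rot: [137.4, 90.0, 133.1]
force: [-0.2, 0.2, -0.5]
gripper_width: 0.5
```

```bash
python3 - <<'E'
from h import *
st=sensors.state();W=grab_frame('wrist');S=grab_frame('scene');T=grab_frame('top')
print(st['ee_pos'],st['force'],st['qpos'].round(1))
cv2.imwrite('pics/w12.png',W['img']);cv2.imwrite('pics/s12.png',cv2.resize(S['img'][80:280,200:450],(750,600)))
for n,z in [('lid_lip',272),('clip_tip',78),('roll_center',48)]:
    for f in (W,T,S): print(n,[(a,atz(f,a['point'],z,st).round(1)) for a in finder.spot_point(f,n)[:2]])
E
```

```text
[702.28808637 -43.94768238 334.26075668] [-0.20692063  0.23158382 -0.4560117 ] [ -4.5  28.9  56.    0.   95.1 -90.2]
lid_lip [({'point': [307.2, 130.3], 'conf': 0.77}, array([638.1, -45.4, 272. ])), ({'point': [426.9, 66.3], 'conf': 0.72}, array([599.4,  43. , 272. ]))]
lid_lip []
lid_lip [({'point': [282.4, 171.6], 'conf': 0.88}, array([635.8, -45.7, 272. ]))]
clip_tip [({'point': [246.9, 25.0], 'conf': 0.64}, array([ 509.9, -116.5,   78. ]))]
clip_tip []
clip_tip []
roll_center [({'point': [425.2, 67.8], 'conf': 0.67}, array([574.3, 119.2,  48. ]))]
roll_center [({'point': [281.4, 201.2], 'conf': 0.67}, array([578.7, 124.3,  48. ]))]
roll_center [({'point': [351.5, 237.1], 'conf': 0.6}, array([571.2, 123.6,  48. ]))]
```

View pics/w12.png

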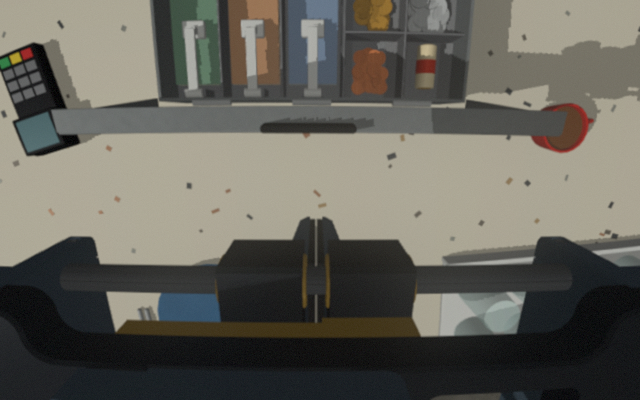

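View pics/s12.png

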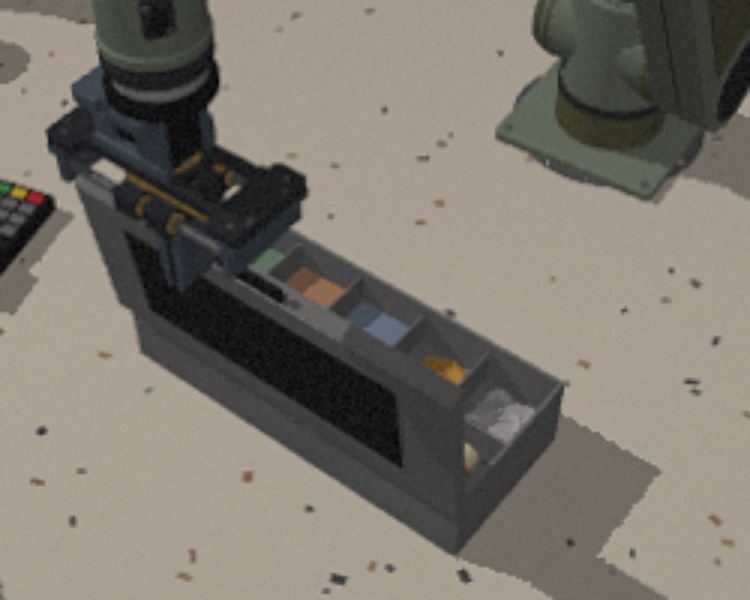

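Call:
{"name": "play_rows", "arguments": {"motion": [[0,0,-0.015,0,0],[0,0,-0.04,0,0],[0,0,-0.065,0,0],[0,0,-0.085,0,0],[-0.005,0,-0.092,0,0],[-0.012,0,-0.092,0,0],[-0.02,0,-0.092,0,0],[-0.025,0,-0.092,0,0]]}}

```text
time_s: 20.05
ee_pos: [674.3, -44.1, 245.6]
ee_rot: [1.1, 89.9, -3.2]
force: [-0.2, -0.2, 0.7]
gripper_width: 0.4
```

Call:
{"name": "play_rows", "arguments": {"motion": [[-0.004,0,0,0,0],[-0.008,0,0,0,0],[-0.012,0,0,0,0],[-0.016,0,0,0,0],[-0.02,0,0,0,0],[-0.024,0,0,0,0],[-0.028,0,0,0,0],[-0.032,0,0,0,0]]}}

```text
time_s: 20.72
ee_pos: [643.4, -43.9, 244.9]
ee_rot: [9.8, 89.8, 5.5]
force: [4.0, 0.6, 2.8]
gripper_width: 0.5
```

Call:
{"name": "play_rows", "arguments": {"motion": [[-0.007,0.0005,-0.002,0,0],[-0.014,0.001,-0.004,0,0],[-0.021,0.0015,-0.005,0,0],[-0.028,0.002,-0.005,0,0],[-0.035,0.0025,-0.006,0,0],[-0.042,0.003,-0.007,0,0],[-0.049,0.0035,-0.008,0,0],[-0.056,0.004,-0.01,0,0]]}}

```text
time_s: 21.38
ee_pos: [585.8, -40.0, 233.6]
ee_rot: [168.5, 90.0, 164.2]
force: [3.1, -0.0, -0.3]
gripper_width: 0.8
```

```bash
python3 - <<'E'
from h import *
st=sensors.state();W=grab_frame('wrist');S=grab_frame('scene')
print(st['ee_pos'],st['force'])
cv2.imwrite('pics/s13.png',np.vstack([cv2.resize(S['img'][80:280,200:450],(375,300)),cv2.resize(W['img'],(375,234))]))
E
```

```text
[585.84635304 -39.97823647 233.6328357 ] [ 3.11798534 -0.02365577 -0.29988857]
```

View pics/s13.png

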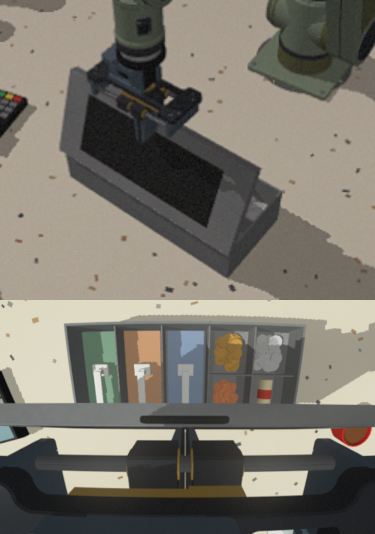

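Call:
{"name": "play_rows", "arguments": {"motion": [[-0.006,0.0005,-0.002,0,0],[-0.012,0.001,-0.004,0,0],[-0.018,0.0015,-0.006,0,0],[-0.024,0.002,-0.009,0,0],[-0.03,0.0025,-0.012,0,0],[-0.035,0.003,-0.015,0,0],[-0.041,0.003,-0.019,0,0],[-0.046,0.0035,-0.022,0,0]]}}

```text
time_s: 22.15
ee_pos: [539.8, -36.4, 211.7]
ee_rot: [153.2, 89.9, 148.9]
force: [1.2, -0.3, 0.4]
gripper_width: 0.5
```

Call:
{"name": "play_rows", "arguments": {"motion": [[-0.005,0.0005,-0.004,0,0],[-0.01,0.001,-0.008,0,0],[-0.015,0.001,-0.012,0,0],[-0.02,0.0015,-0.017,0,0],[-0.024,0.002,-0.022,0,0],[-0.028,0.002,-0.027,0,0],[-0.033,0.0025,-0.032,0,0],[-0.037,0.003,-0.037,0,0]]}}

```text
time_s: 22.82
ee_pos: [503.5, -33.7, 174.5]
ee_rot: [-22.4, 90.0, -26.7]
force: [2.1, 0.2, 0.4]
gripper_width: 0.5
```

Call:
{"name": "play_rows", "arguments": {"motion": [[-0.003,0,-0.004,0,0],[-0.006,0.0005,-0.009,0,0],[-0.008,0.0005,-0.013,0,0],[-0.01,0.001,-0.017,0,0],[-0.013,0.001,-0.022,0,0],[-0.015,0.001,-0.026,0,0],[-0.016,0.0015,-0.03,0,0],[-0.018,0.0015,-0.034,0,0]]}}

```text
time_s: 23.48
ee_pos: [485.6, -32.1, 140.7]
ee_rot: [-178.9, 90.0, 176.8]
force: [0.7, -0.5, 0.6]
gripper_width: 0.7
```

```bash
python3 - <<'E'
from h import *
st=sensors.state();S=grab_frame('scene')
print(st['ee_pos'],st['force'])
cv2.imwrite('pics/s14.png',cv2.resize(S['img'][80:280,200:450],(750,600)))
E
```

```text
[485.6025633  -32.0893903  140.67416402] [ 0.66807436 -0.54316257  0.55687013]
```

View pics/s14.png

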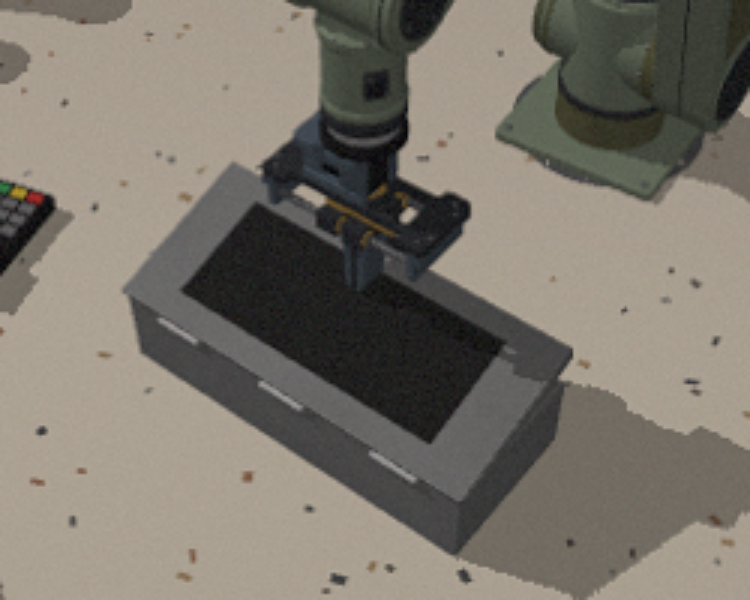

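Call:
{"name": "play_rows", "arguments": {"motion": [[-0.001,0,-0.003,0,0],[-0.002,0,-0.006,0,0],[-0.003,0,-0.009,0,0],[-0.004,0,-0.012,0,0],[-0.005,0,-0.015,0,0],[-0.006,0.0005,-0.018,0,0],[-0.006,0.0005,-0.021,0,0],[-0.007,0.0005,-0.023,0,0]]}}

```text
time_s: 24.2
ee_pos: [478.9, -31.6, 117.7]
ee_rot: [-24.2, 90.0, -28.5]
force: [0.2, 1.0, 1.1]
gripper_width: 0.2
```

Call:
{"name": "play_rows", "arguments": {"motion": [[0,0,-0.0015,0,0],[0,0,-0.003,0,0],[0,0,-0.0045,0,0],[-0.001,0,-0.006,0,0],[-0.001,0,-0.0075,0,0],[-0.001,0,-0.009,0,0],[-0.001,0,-0.0105,0,0],[-0.001,0,-0.012,0,0]]}}

```text
time_s: 24.87
ee_pos: [477.5, -31.6, 105.9]
ee_rot: [174.4, 90.0, 170.0]
force: [-0.9, -0.2, 1.2]
gripper_width: 0.7
```

Call:
{"name": "play_rows", "arguments": {"motion": [[0,0,-0.0007,0,0],[0,0,-0.0014,0,0],[0,0,-0.002,0,0],[0,0,-0.0026,0,0],[0,0,-0.0032,0,0],[0,0,-0.0036,0,0],[0,0,-0.004,0,0],[0,0,-0.004,0,0]]}}

```text
time_s: 25.53
ee_pos: [477.8, -31.6, 102.3]
ee_rot: [99.1, 90.0, 94.8]
force: [-1.6, 1.1, 2.6]
gripper_width: 0.3
```

Call:
{"name": "play_rows", "arguments": {"motion": [[0,0,-0.0005,0,0],[0,0,-0.001,0,0],[0,0,-0.0013,0,0],[0,0,-0.0016,0,0],[0,0,-0.002,0,0],[0,0,-0.002,0,0],[0,0,-0.002,0,0],[0,0,-0.002,0,0]]}}

```text
time_s: 26.2
ee_pos: [477.8, -31.6, 102.2]
ee_rot: [2.1, 89.9, -2.3]
force: [-5.5, 1.0, 17.7]
gripper_width: 0.7
```

Call:
{"name": "play_rows", "arguments": {"motion": [[0,0,0.002,0,0],[0,0,0.006,0,0],[0,0,0.015,0,0],[0,0,0.035,0,0],[-0.005,0,0.065,0,0],[-0.02,0,0.1,0,0],[-0.04,0,0.13,0,0],[-0.06,0,0.15,0,0]]}}

```text
time_s: 26.87
ee_pos: [418.5, -31.7, 253.4]
ee_rot: [-0.4, 89.7, -4.8]
force: [0.2, 0.3, -0.1]
gripper_width: 0.6
```

Call:
{"name": "play_rows", "arguments": {"motion": [[-0.015,0,0.01,0,0],[-0.025,0,0.02,0,0],[-0.03,0,0.03,0,0],[-0.03,0,0.03,0,0],[-0.03,0,0.03,0,0],[-0.03,0,0.03,0,0],[-0.03,0,0.03,0,0],[-0.03,0,0.03,0,0]]}}

```text
time_s: 27.53
ee_pos: [387.9, -31.5, 279.3]
ee_rot: [173.9, 89.9, 169.6]
force: [0.1, 0.3, 0.4]
gripper_width: 0.4
```

```bash
python3 - <<'E'
from h import *
st=sensors.state();S=grab_frame('scene');T=grab_frame('top')
print(st['ee_pos'],st['force'],st['time_s'])
cv2.imwrite('pics/s15.png',cv2.resize(S['img'][80:340,180:520],(784,600)));cv2.imwrite('pics/t15.png',T['img'])
a=finder.spot_point(S,'lid_lip')[:1];print(a,a and atz(S,a[0]['point'],100))
b=finder.spot_point(T,'lid_lip')[:1];print(b,b and atz(T,b[0]['point'],100))
for n in ['coffee_cup','tumbler','card_reader']:
    print(n,[atz(f,q[0]['point'],0).round() for f in (S,T) if (q:=finder.spot_point(f,n))])
E
```

```text
[387.88227927 -31.54419115 279.34964614] [0.10540066 0.31279868 0.44121402] 27.5333
[{'point': [332.7, 169.0], 'conf': 0.9}] [423.69890374 -32.41976605 100.        ]
[{'point': [336.3, 254.0], 'conf': 0.69}] [428.6225561  -31.00188545 100.        ]
coffee_cup [array([677., 337.,   0.]), array([665., 318.,   0.])]
tumbler [array([574., 533.,   0.]), array([567., 528.,   0.])]
card_reader [array([ 566., -475.,    0.]), array([ 561., -486.,    0.])]
```

View pics/s15.png

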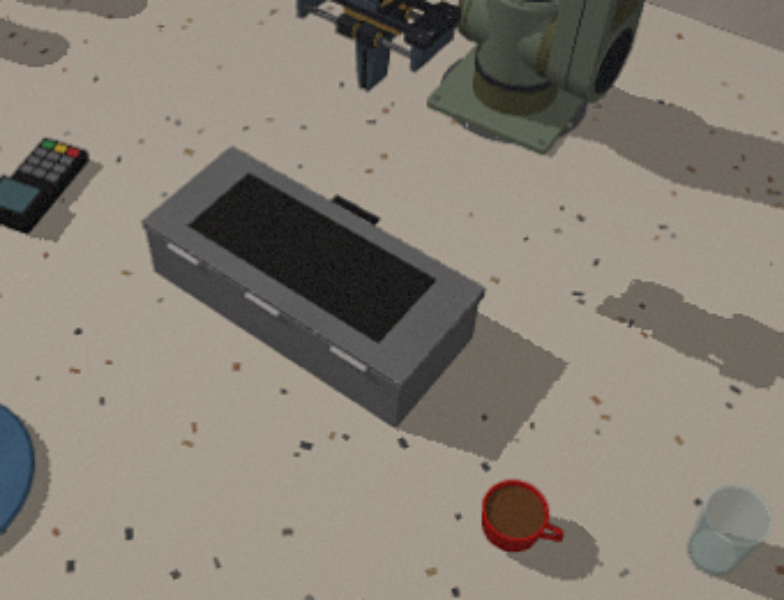

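View pics/t15.png

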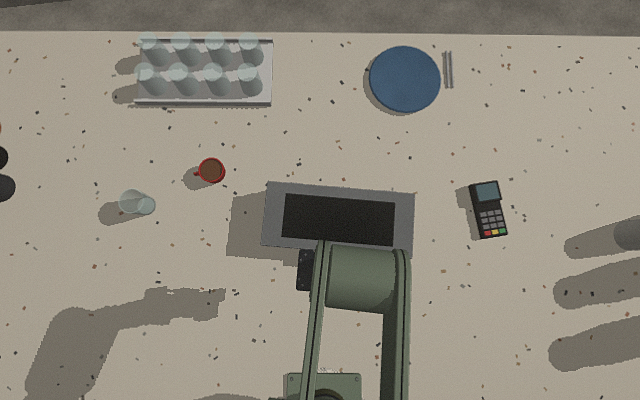

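```bash
python3 - <<'E'
from h import *
print(job_done(), sensors.state()['time_s'])
E
```

```text
the job is handed in; nothing more can be done
the job is handed in; nothing more can be done
```

The till is ready and the job is handed in, at about 28 s of the 64 s allowed.

- **Coin roll:** I laid it in the empty rear-left bay, lowered until the wrist force changed from -2.5 N to +3.2 N, and only then opened the fingers. Later pictures showed it lying in the bay, with the fingers clear of it on both sides when I released it.
- **Note clip:** I pressed it down to its stop. The fingertips held at 77.6 mm (77.5 mm expected) while the force rose to 11 N, and in the picture it lay level with the clips beside it.
- **Lid:** I pushed it over from behind and lowered it slowly, the last part at about 10 mm/s. The fingertips held at 102.2 mm (102 mm expected) while the force rose to 18 N, and the last pictures show it shut.
- **Cup, tumbler and card reader:** They show in the same places in the top picture as at the start. The network's positions for them varied by up to about 20 mm between cameras, so I relied on the pictures.

The arm ended clear of everything, with near-zero force on the tool. Two moves came out a few millimetres off what I commanded (up to about 10 mm); I corrected both from the measured pose and the wrist pictures before the grasp and the placing.

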